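# Meter check: start the station, hover the meter over the source plate

## Robot

A 7-joint arm with a two-finger parallel gripper is mounted at the origin on a cart in front of the work surface, level with it; the furniture and walls round the work are solid. World frame = base frame: x ahead of the robot, y to its left, z up, the work surface at z = 0. Lengths are in m, angles in rad, forces in N, time in s.
With the tool pointing down it reaches from about 0.4 to 0.85 m from the base axis. Payload 10.4 kg.
Tool frame: the origin (TCP) lies at the very end of the fingers, on their centre line; the grasp point (between the pads) lies 19 mm behind it; z points along the fingers, y is the line along which they close (so a half turn about z gives the same grasp; the last joint's range is limited). The gripper opens to 85 mm and grips with 20 to 120 N. Pads are 22 mm wide; open, the fingers measure 114 mm over their backs; the gripper's body (76 mm by 85 mm) begins 54 mm behind the grasp point. The pads swing forward as they close: fully open they stand 13 mm farther back than shut.
Start: joints at [1.184, 0.332, -0.065, 1.46, 0.022, 1.35, -0.088], TCP at [0.222, -0.584, 0.231] pointing down, gripper open.
Joint ranges: [-2.6, 2.6], [-0.5, 2.12], [-1.47, 1.34], [0.16, 2.42], [-1.27, 4.41], [0.06, 2.06], [-2.6, 2.6]. Speed limits (rad/s): [2.22, 2.22, 2.79, 2.79, 3.14, 3.14, 3.14].

## Interface

Orientations are given as a unit quaternion [w, x, y, z].
In Python, from plant import robot gives the robot as it stands.
- The arm moves only by the tool apply_moves, never from a script. Its argument "motion" is text: rows parted by semicolons, each of 7 numbers parted by spaces: the shift along the world's x, y, z in fractions of the full range, 1 being 60 cm, then the turn, a rotation vector about the world's x, y, z in shares of 2 rad (1.0 is 2 rad), then the finger opening in m, from 0 to 0.0854. A call has 1 to 10 rows; each row is the pose to reach, as a shift and turn from the pose commanded when the call began; what a row does not reach only later rows make up. A row lasts 1/8 s, in which the tool goes at most 62.5 mm and 10.7 degrees, less where a joint would pass 70% of its speed; a pose out of reach is approached as far as the arm can. Shift and turn numbers lie between -1 and 1, and a call with a number outside is refused. A call with a gripper value outside its range is refused whole. The fingers move at their own pace and stop on an object; "grip_force" is the grip in N (left out, the last holds). Time passes only in rows, so rows that repeat a pose let the fingers close. It gives the time, the measured TCP pose, the force, the opening and the grip force at its end, in the units of the state.
- robot.get_state(): the state, without advancing time (a new reading comes with each control period).
- robot.capture(name): name is "scene" or "top"; returns the picture (400x640x3 uint8, red, green, blue); there is no depth.
- robot.camera_params(name): a dict with "fx", "fy", "cx", "cy" (pixels), "k1" (the pictures are not rectified: a ray, as slopes to the right and down, at radius r is drawn at 1 + k1 r^2 times it, then the intrinsics apply), "eye" and "orientation" of the camera in the world. Camera axes: x right, y down, z forward; pixel columns grow to the right and rows downward; lengths in m; the calibration is good to about 2 mm. A picture is of the moment at which its call begins. camera_params takes no time and is no camera call.
- robot.finish_job(): hands the job in; it is judged then, once.
The state is a dict: "t": time; "qpos": joint angles; "qvel": joint speeds; "tau": joint torques, N m; "eef_pos": TCP position; "orientation": TCP orientation; "ft_force": force on the tool from outside, world axes, zero at the start; "ft_torque": the same for the moment, N m; "opening": finger opening in m; "gripper_force": force on a finger pad.
Only numpy, scipy, OpenCV 4.12 (cv2) and the standard library are available. Lean on these libraries where they do the work, as an engineer would, in place of code of your own. Each camera call takes 0.05 s, during which the arm holds its last target. There are 200 camera calls.

## Task

Give the hand meter its routine check: first push the check station's sprung plunger fully down and let it come back up, then pick up the meter, carry it over the low shield without hitting it, and hold it hovering about 10 mm above the station's dark source plate. It must be centred on the plate, level and in line with it (either end forward), and must never touch the station. Finish while still holding it there, still and not put down, and leave the glassware and the other things on the bench undisturbed.

Things in the scene. Friction and masses are not known exactly. Their poses are not given: they have to be found in the camera images.
- meter: hand meter in a yellow case with a black end, a loose block 60 x 119 x 50 mm (own x, y, z), about 0.25 kg, lying flat on the bench (a thin mat, 1.5 mm, covers the right part of it and may tip it a hair). Origin: centre of its underside; y along its length, x across its 60 mm width (grasp across x), z up.
- station: check station, fixed: aluminium base plate 250 x 104 mm, top 20 mm above the bench, reaching from x = -163 to +87 mm and y = -52 to +52 mm in its own frame. Origin on the bench straight below the centre of the source plate; own x runs along the station's length away from the plunger, y across, z up.
- source_plate (a point): centre of the top face of the dark source plate, 124 mm long (station x) by 64 mm wide (station y), 30 mm above the bench; axes as the station's. The meter's length (its own y) must lie along this x axis, either way round; its underside centre goes over this point.
- plunger_top (a point): centre of the top of the plunger's round black push head, 34 mm across, 86 mm above the bench at rest, over a grey housing 60 mm wide and 44 mm high at the station's robot end, 120 mm from the source plate's centre. It moves straight down 20 mm and springs back by itself.
- plunger (a joint): plunger travel in m: 0 at rest (up), 0.020 fully down at a hard stop; spring about 3 N at the start of the stroke and 8 N at its end.
- shield: low grey bench shield, fixed, between meter and station: upright wall 130 mm long (own x), 12 mm thick (own y), top 100 mm above the bench, on a foot 50 mm wide and 8 mm high. Origin: centre of the underside.
- flask: glass conical flask, bystander, 68 mm across, 101 mm high, at the robot's end of the shield; origin: centre of its underside.
- beaker: glass beaker, bystander, 69 mm across, 90 mm high, at the far end of the shield; origin: centre of its underside.
- vial: small capped vial, bystander, 23 mm across, 48 mm high; origin: centre of its underside.
- petri: petri dish, bystander, 58 mm across, 14 mm high; origin: centre of its underside.

How it is judged:
On the way, in this order (a step that is already met when the one before it is completed fails the run):
1. the plunger is pushed fully down, with the meter still lying on the bench (value of joint plunger above 0.018 m and height (world z) of meter below 0.01 m), for 0.05 s.
2. the plunger has come back up and the meter is above the shield (value of joint plunger below 0.003 m and height (world z) of meter above 0.1 m and y of meter in the frame of shield between -0.05 and 0.05 m), for 0.05 s.
At the end, for the whole second after the job is handed in: The gripper holds the meter still with its underside 4 to 20 mm above the source plate, its centre within 8 mm of the plate's centre along and across, its length within 0.1 rad of the plate's, level within 0.08 rad, touching nothing but the fingers; the plunger is back up (within 3 mm) (z of meter in the frame of source_plate between 0.004 and 0.02 m and x of meter in the frame of source_plate between -0.008 and 0.008 m and y of meter in the frame of source_plate between -0.008 and 0.008 m and angle between the y axis of meter and the x axis of source_plate, either way round below 0.1 rad and angle between meter's own z axis and vertical below 0.08 rad and contact force between meter and the fingers above 1 N and contact force between meter and station below 0.1 N and linear speed of meter below 0.01 m/s and value of joint plunger below 0.003 m); the arm keeps its last pose, push and grip.
It fails at once if the meter touches the station (contact force between meter and station above 0.5 N).
It fails at once if the meter hits the shield (contact force between meter and shield above 1 N).
It fails at once if a bystander (flask, beaker, vial, petri dish) is shifted by more than 20 mm or tipped (distance of any of flask, beaker, vial, petri from where it was at the start of the episode above 0.02 m or angle between any of flask, beaker, vial, petri's own z axis and vertical above 0.5 rad).
It also fails if it takes over 54 s, if anything falls off the work surface, if the arm or the gripper's body presses on something with over 40 N, if the wrist force passes 120 N, or if a joint passes its speed limit or range.

## Working session

There is one attempt and no reset: what is moved stays moved. The work goes in short steps, Python scripts to look and compute and a tool call to move; the robot and the scene stay as the last step left them, time stands still between calls to the robot, and variables do not carry over. Pictures are saved under pics/ and viewed, at most 10 in all, crops included, and the job is handed in when it is done.

Besides the shell and the picture viewer there is one more tool, called after "Request:" in YAML: its name, and indented under it one key for each argument. apply_moves: Moves the arm, as the interface text tells. Its arguments: {"type":"object","properties":{"motion":{"type":"string"},"grip_force":{"type":"number"}},"required":["motion"]}

```bash
mkdir -p pics; ls; python3 - <<'E'
from plant import robot
import cv2
for n in("scene","top"):
    cv2.imwrite(f"pics/{n}0.png",robot.capture(n)[:,:,::-1]); print(robot.camera_params(n))
s=robot.get_state();print(s)
E
```

```text
pics
{'fx': 387.05056787698885, 'fy': 387.05056787698885, 'cx': 314.2096327875832, 'cy': 202.35114387220312, 'k1': -0.08150033021003095, 'eye': array([-0.08518146,  0.43240014,  0.58140161]), 'orientation': array([ 0.22803148, -0.44515445,  0.77371227, -0.38885534])}
{'fx': 404.651927196664, 'fy': 404.651927196664, 'cx': 319.28078633518646, 'cy': 197.09314881796598, 'k1': -0.0641864731113124, 'eye': array([0.43059505, 0.09811052, 1.11108955]), 'orientation': array([-0.01787185,  0.70836447, -0.70505955,  0.0281319 ])}
{'t': 0.1, 'qpos': array([ 1.18440433,  0.33279568, -0.06470306,  1.4608525 ,  0.02158506,
        1.34995443, -0.08850282]), 'qvel': array([-0.00057529, -0.00149378,  0.00084949, -0.0013206 , -0.00235568,
        0.00122274, -0.00127508]), 'tau': array([ 1.62576354e-03, -6.26744556e+01,  4.94424964e-02, -3.92426240e+01,
        1.63912901e-02,  6.94633593e-03, -5.19160011e-06]), 'eef_pos': array([ 0.22226432, -0.58376576,  0.23060594]), 'orientation': array([-6.42135775e-04,  9.83500833e-01,  1.80902403e-01, -1.41718242e-04]), 'ft_force': array([-0.808125  , -0.06363585,  0.50007621]), 'ft_torque': array([ 0.03919709,  0.00349728, -0.00908742]), 'gripper_force': 0.0, 'opening': 0.0856658404822247}
```

View pics/top0.png

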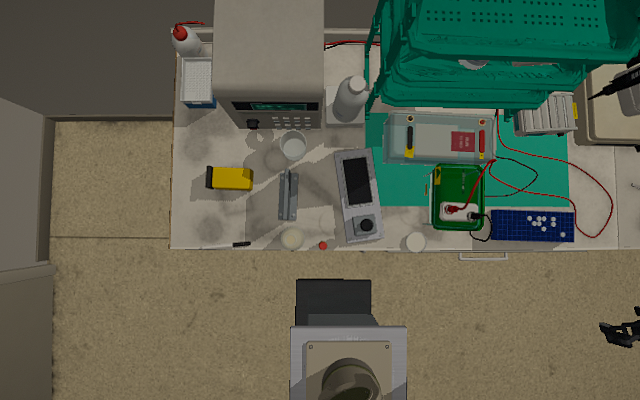

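View pics/scene0.png

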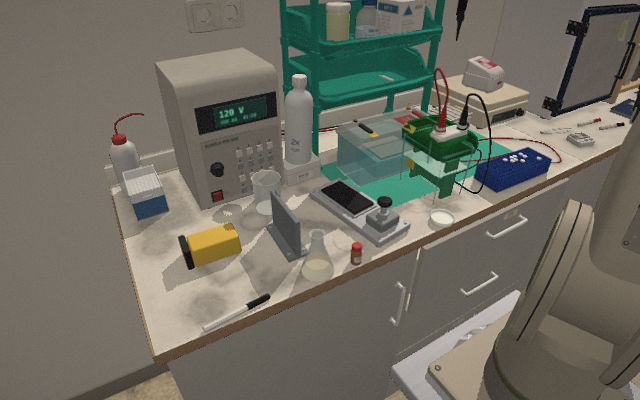

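The top view shows the meter at about (229,178), the shield at (288,195), the source plate at (357,181), the plunger at (366,225), the flask at (291,238) and the beaker at (292,147). In the scene view, the way to each of them is clear. I'll zoom in for precise corners.

```bash
cat > h.py <<'E'
import numpy as np, cv2
from scipy.spatial.transform import Rotation as R
from plant import robot
def cam(n):
    p=robot.camera_params(n);q=p['orientation'];M=R.from_quat([q[1],q[2],q[3],q[0]]).as_matrix()
    K=np.array([[p['fx'],0,p['cx']],[0,p['fy'],p['cy']],[0,0,1]]);return p,M,K,np.array([p['k1'],0,0,0])
def ray(n,uv,z):
    p,M,K,d=cam(n);u=cv2.undistortPoints(np.array(uv,float).reshape(-1,1,2),K,d).reshape(-1,2)
    v=np.c_[u,np.ones(len(u))]@M.T;return p['eye']+v*((z-p['eye'][2])/v[:,2])[:,None]
def proj(n,P):
    p,M,K,d=cam(n);t=-M.T@p['eye'];return cv2.projectPoints(np.array(P,float).reshape(-1,1,3),cv2.Rodrigues(M.T)[0],t,K,d)[0].reshape(-1,2)
E
python3 - <<'E'
import cv2
a=cv2.imread("pics/top0.png")[135:255,195:395]
cv2.imwrite("pics/c1.png",cv2.resize(a,None,fx=4,fy=4,interpolation=cv2.INTER_CUBIC))
a=cv2.imread("pics/scene0.png")[170:290,170:420]
cv2.imwrite("pics/c2.png",cv2.resize(a,None,fx=3.2,fy=3.2,interpolation=cv2.INTER_CUBIC))
E
```

```text
(no output)
```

View pics/c1.png

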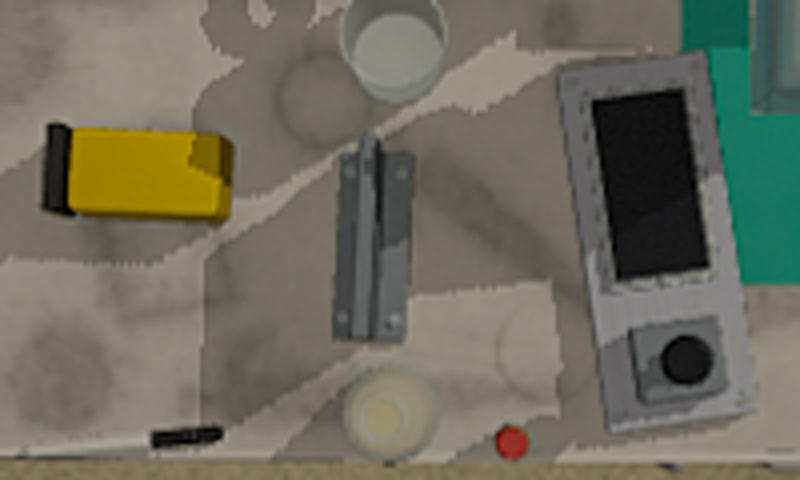

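View pics/c2.png

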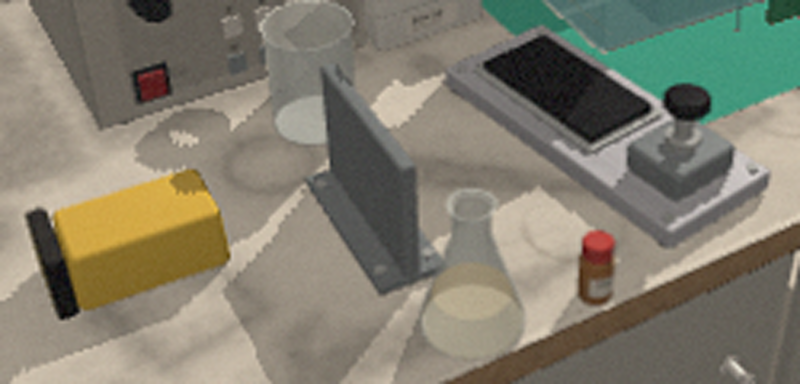

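The crops show these corners. In c1 the plate corners are (592,99), (684,89), (709,270) and (617,280), and the push head is at (686,360). The meter's cap edge runs (47,122)–(42,214), and its far foot edge is near x≈233. The shield's top wall runs (369,137)–(362,338).

```bash
cat >> h.py <<'E'
from scipy.optimize import least_squares
def c1(P): return np.array([195,135])+(np.array(P,float)+.5)/4-.5
def fit(L,px,x0,n="top"):
    L=np.array(L)
    f=lambda q:(proj(n,L@R.from_euler('z',q[2]).as_matrix().T+[q[0],q[1],0])-px).ravel()
    r=least_squares(f,x0);return r.x,r.fun
E
python3 - <<'E'
from h import *
np.set_printoptions(precision=4,suppress=True)
# station: x away from plunger -> world +x roughly, y left
L=[[.062,.032,.03],[.062,-.032,.03],[-.062,-.032,.03],[-.062,.032,.03],[-.12,0,.086]]
print("station",*fit(L,c1([[592,99],[684,89],[709,270],[617,280],[686,360]]),[.45,0,0]))
# meter with own y -> world +y (cap side), x-> world x
L=[[.03,.0595,.05],[-.03,.0595,.05],[.03,-.0595,0],[-.03,-.0595,0]]
print("meter",*fit(L,c1([[47,122],[42,214],[236,143],[231,223]]),[.45,.3,0]))
print("shieldtop",ray("top",c1([[369,137],[362,338]]),.1))
print("shieldfoot",ray("top",c1([[341,153],[413,153],[333,340],[405,342]]),.008))
print("flask rim",ray("top",c1([[380,418]]),.101),"base",ray("top",c1([[393,415]]),.02))
print("beaker rim",ray("top",c1([[393,35]]),.09),"vial",ray("top",c1([[512,442]]),.048))
print("yellow"); 
a=cv2.imread("pics/top0.png").astype(int); m=((a[...,2]-a[...,0]>70)&(a[...,1]-a[...,0]>50)).astype('uint8'); m[:, :200]=0;m[:,260:]=0;m[:160]=0;m[200:]=0
ys,xs=np.nonzero(m);print(m.sum(),cv2.minAreaRect(np.c_[xs,ys].astype(np.float32)))
E
```

```text
station [ 0.5462 -0.0195  0.1331] [-0.1628  0.0071  0.2596 -0.4279  0.2992 -0.2538 -0.2871  0.2985 -0.0983
  0.345 ]
meter [ 0.5504  0.324  -0.0353] [-0.1764  0.1866 -0.2727 -0.2336  0.1617 -0.7944  0.3049  0.835 ]
shieldtop [[0.5672 0.1654 0.1   ]
 [0.441  0.1685 0.1   ]]
shieldfoot [[0.5685 0.1906 0.008 ]
 [0.5688 0.1412 0.008 ]
 [0.4405 0.1946 0.008 ]
 [0.4394 0.1457 0.008 ]]
flask rim [[0.3914 0.1568 0.101 ]] base [[0.3903 0.1528 0.02  ]]
beaker rim [[0.6342 0.1514 0.09  ]] vial [[0.3741 0.0735 0.048 ]]
yellow
836 ((232.0, 178.0), (22.0, 40.0), 90.0)
```

Careful with the scale: shifts go in shares of 60 cm and turns go in shares of 2 rad. That gives: 0.54 m / 0.6 = 0.9, 0.27 m / 0.6 = 0.45, 1.17 rad / 2 = 0.585.

Request:
apply_moves:
  motion: "0.02 0.0833 0.0333 0 0 0.0585 0; 0.05 0.175 0.05 0 0 0.117 0; 0.075 0.2667 0.05 0 0 0.1755 0; 0.1083 0.3583 0.05 0 0 0.234 0; 0.1417 0.45 0.05 0 0 0.2925 0; 0.175 0.5417 0.05 0 0 0.351 0; 0.2167 0.6333 0.0333 0 0 0.4095 0; 0.2583 0.725 0 0 0 0.468 0; 0.3 0.8167 -0.05 0 0 0.5265 0; 0.3333 0.9 -0.1 0 0 0.585 0"

```text
t: 1.35
eef_pos: [0.4212, -0.0466, 0.1733]
orientation: [0.001, 0.719, 0.695, 0.0]
ft_force: [1.5, -1.0, 0.5]
opening: -0.0001
gripper_force: 0.0
```

In the tool's units: -0.075 m / 0.6 = -0.125, 0.009 m / 0.6 = 0.015.

Request:
apply_moves:
  motion: "0.0083 0.015 -0.05 0 0 0 0; 0.0083 0.015 -0.1 0 0 0 0; 0.0083 0.015 -0.125 0 0 0 0; 0.0083 0.015 -0.125 0 0 0 0; 0.0083 0.015 -0.125 0 0 0 0"

```text
t: 1.98
eef_pos: [0.4263, -0.0396, 0.0998]
orientation: [0.001, 0.72, 0.694, 0.0]
ft_force: [-0.8, -0.8, 0.5]
opening: 0.0003
gripper_force: 0.0
```

```bash
python3 - <<'E'
from h import *
s=robot.get_state();print(s['eef_pos'],s['ft_force'])
a=robot.capture("scene")[:,:,::-1];b=robot.capture("top")[:,:,::-1]
cv2.imwrite("pics/s1.png",np.hstack([cv2.resize(a[120:290,300:440],None,fx=2.8,fy=2.8),cv2.resize(b[150:264,310:404],None,fx=4.176,fy=4.176)[:476]]))
E
```

```text
[ 0.42634335 -0.03962254  0.09983234] [-0.84975009 -0.78993602  0.51791659]
```

View pics/s1.png

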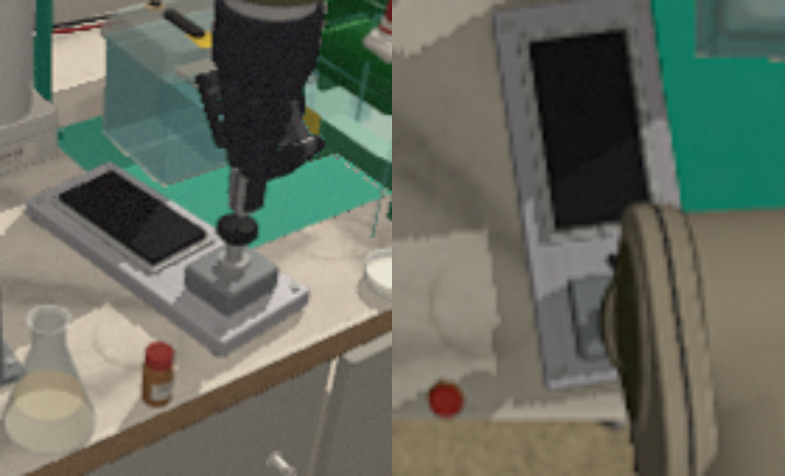

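The fingertips are centred over the push head at s1 (240,215), with the head at (238,230).

Request:
apply_moves:
  motion: "0 0.0067 -0.025 0 0 0 0; 0 0.0067 -0.0467 0 0 0 0; 0 0.0067 -0.06 0 0 0 0; 0 0.0067 -0.0633 0 0 0 0; 0 0.0067 -0.0633 0 0 0 0; 0 0.0067 -0.0633 0 0 0 0"

```text
t: 2.82
eef_pos: [0.4271, -0.0352, 0.0651]
orientation: [0.001, 0.72, 0.694, -0.001]
ft_force: [-30.8, 1.9, 84.6]
opening: 0.0003
gripper_force: 42.4
```

Hard stop reached. I'll rise now, opening the fingers only once clear.

Request:
apply_moves:
  motion: "0 0 0.02 0 0 0 0; 0 0 0.05 0 0 0 0; 0 0 0.1 0 0 0 0; 0 0 0.1667 0 0 0 0.0854; 0.0167 0.05 0.2333 0 0 0 0.0854; 0.0417 0.1417 0.25 0 0 0 0.0854; 0.0667 0.2333 0.25 0 0 0 0.0854; 0.0917 0.325 0.25 0 0 0 0.0854; 0.1167 0.4167 0.25 0 0 0 0.0854; 0.1417 0.5083 0.25 0 0 0 0.0854"

```text
t: 4.08
eef_pos: [0.511, 0.2711, 0.2095]
orientation: [-0.0, 0.72, 0.694, -0.001]
ft_force: [0.7, 0.1, 0.7]
opening: 0.0856
gripper_force: 0.0
```

```bash
python3 - <<'E'
from h import *
def draw(n,box,off,sc,a):
    (x,y,th),(bx,by,h0,h1)=box
    L=np.array([[i*bx/2,j*by/2,k] for k in(h0,h1) for i,j in((1,1),(-1,1),(-1,-1),(1,-1))])@R.from_euler('z',th).as_matrix().T+[x,y,0]
    p=(proj(n,L)-off+.5)*sc-.5
    for i in range(4):
        for s,e in((i,(i+1)%4),(i+4,(i+1)%4+4),(i,i+4)): cv2.line(a,*[tuple(int(v) for v in p[k]) for k in(s,e)],(0,0,255) if s>3 else (255,0,255),1)
B=[((.5504,.324,-.0353),(.06,.119,0,.05)),((.5462,-.0195,.1331),(.124,.064,.02,.03)),((.504,.167,.02),(.012,.13,0,.1))]
B[2]=((.504,.167,-.0244),(.13,.012,0,.1))
o=[]
for n,(u,v,w,h),sc in(("scene",(170,180,250,100),3.1),("top",(195,135,200,70),3.1)):
    a=cv2.resize(cv2.imread(f"pics/{n}0.png")[v:v+h,u:u+w],None,fx=sc,fy=sc,interpolation=cv2.INTER_CUBIC)
    for b in B: draw(n,b,np.array([u,v]),sc,a)
    o.append(cv2.copyMakeBorder(a,0,0,0,775-a.shape[1],0))
cv2.imwrite("pics/ov.png",np.vstack(o))
E
```

```text
(no output)
```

View pics/ov.png

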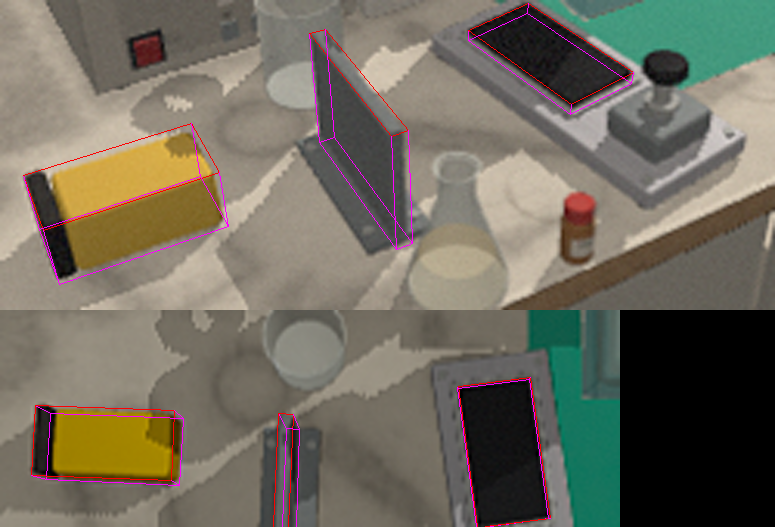

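The overlay fits within about 2 mm in both views: the plate outline sits on the dark rectangle, and the meter and shield boxes match their silhouettes. Descending over the meter.

In the tool's units: -0.12 m / 0.6 = -0.2, 0.05 m / 0.6 = 0.0833.

Request:
apply_moves:
  motion: "0.0333 0.0417 -0.0333 0 0 0 0.0854; 0.0633 0.0833 -0.1 0 0 0 0.0854; 0.0633 0.085 -0.1667 0 0 0 0.0854; 0.0633 0.085 -0.2 0 0 0 0.0854; 0.0633 0.085 -0.2 0 0 0 0.0854; 0.0633 0.085 -0.2 0 0 0 0.0854"

```text
t: 4.82
eef_pos: [0.5494, 0.3209, 0.0925]
orientation: [0.0, 0.72, 0.694, 0.001]
ft_force: [0.2, 0.2, 0.9]
opening: 0.0857
gripper_force: 0.0
```

```bash
python3 - <<'E'
from h import *
s=robot.get_state();print(s['eef_pos'],s['ft_force'],s['orientation'])
a=robot.capture("scene")[:,:,::-1];b=robot.capture("top")[:,:,::-1]
cv2.imwrite("pics/s2.png",np.hstack([cv2.resize(a[130:300,140:300],None,fx=2.8,fy=2.8),cv2.resize(b[130:300,180:290],None,fx=2.8,fy=2.8)]))
E
```

```text
[0.5493959  0.32085978 0.09245297] [0.21014289 0.21596604 0.90386397] [3.24211688e-04 7.20253915e-01 6.93709723e-01 1.00600746e-03]
```

View pics/s2.png

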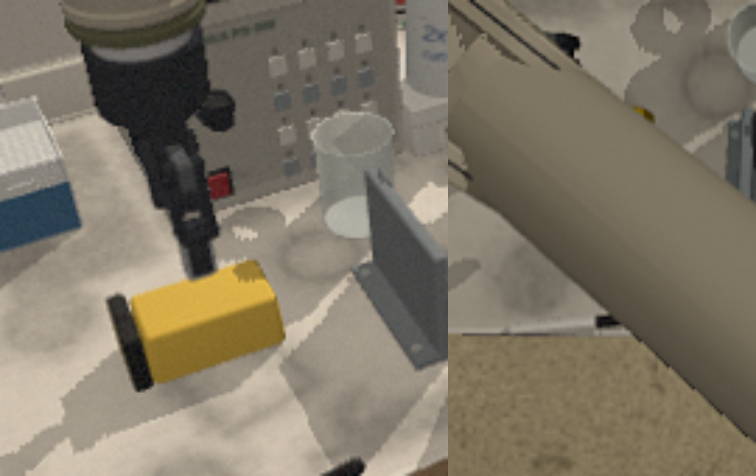

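Gripper over the meter, with the near finger tip at (200,268) in front of its top edge, consistent with the fit. Descend and grip.

In the tool's units: -0.076 m / 0.6 = -0.1267, -0.05 m / 0.6 = -0.0833.

Request:
apply_moves:
  motion: "0.0017 0.005 -0.0417 0 0 0 0.0854; 0.0017 0.005 -0.0833 0 0 0 0.0854; 0.0017 0.005 -0.1133 0 0 0 0.0854; 0.0017 0.005 -0.1267 0 0 0 0.0854; 0.0017 0.005 -0.1267 0 0 0 0.0854; 0.0017 0.005 -0.1267 0 0 0 0.0854"

```text
t: 5.68
eef_pos: [0.5501, 0.3241, 0.0157]
orientation: [0.0, 0.72, 0.694, 0.001]
ft_force: [-0.1, -1.1, -0.4]
opening: 0.0855
gripper_force: 0.0
```

Request:
apply_moves:
  motion: "0 0 0 0 0 0 0.03; 0 0 0 0 0 0 0.03; 0 0 0 0 0 0 0.03; 0 0 0 0 0 0 0.03; 0 0 0 0 0 0 0.03; 0 0 0 0 0 0 0.03"
  grip_force: 60

```text
t: 6.42
eef_pos: [0.5504, 0.324, 0.0161]
orientation: [0.0, 0.72, 0.694, 0.001]
ft_force: [-0.6, -0.3, 6.7]
opening: 0.0556
gripper_force: 64.7
```

Request:
apply_moves:
  motion: "0 0 0.05 0 0 0 0.03; 0 0 0.1167 0 0 0 0.03; 0 0 0.2 0 0 0 0.03; 0 0 0.2667 0 0 0 0.03; 0 -0.0333 0.2667 0 0 0 0.03; 0 -0.1 0.2667 0 0 0 0.03; 0 -0.1667 0.2667 0 0 0 0.03; 0 -0.2333 0.2667 0 0 0 0.03; 0 -0.25 0.2667 0 0 0 0.03; 0 -0.2667 0.2667 0 0 0 0.03"

```text
t: 7.68
eef_pos: [0.5495, 0.1637, 0.1749]
orientation: [-0.0, 0.72, 0.694, 0.0]
ft_force: [-0.9, 0.2, -2.7]
opening: 0.0556
gripper_force: 64.6
```

In the tool's units: -0.184 m / 0.6 = -0.3067, -0.16 m / 0.6 = -0.2667, -1.4 rad / 2 = -0.7.

Request:
apply_moves:
  motion: "0 -0.0333 0 0 0 -0.06 0.03; 0 -0.0667 0 0 0 -0.13 0.03; -0.0017 -0.1 0 0 0 -0.2 0.03; -0.0017 -0.1333 0 0 0 -0.27 0.03; -0.0033 -0.1667 0 0 0 -0.34 0.03; -0.0033 -0.2 0 0 0 -0.41 0.03; -0.005 -0.2333 0 0 0 -0.48 0.03; -0.005 -0.2667 0 0 0 -0.55 0.03; -0.0067 -0.2917 0 0 0 -0.625 0.03; -0.0067 -0.3067 0 0 0 -0.7 0.03"

```text
t: 8.93
eef_pos: [0.5457, -0.02, 0.1748]
orientation: [-0.0, 0.998, 0.065, -0.0]
ft_force: [-0.0, 0.5, -2.0]
opening: 0.0557
gripper_force: 64.6
```

In the tool's units: -0.09 m / 0.6 = -0.15, -0.02 m / 0.6 = -0.0333.

Request:
apply_moves:
  motion: "0 0 -0.0333 0 0 0 0.03; 0 0 -0.0833 0 0 0 0.03; 0 0 -0.1333 0 0 0 0.03; 0 0 -0.15 0 0 0 0.03; 0 0 -0.15 0 0 0 0.03; 0 0 -0.15 0 0 0 0.03"

```text
t: 9.68
eef_pos: [0.5465, -0.02, 0.0861]
orientation: [0.0, 0.998, 0.067, 0.001]
ft_force: [-0.3, -0.8, -1.2]
opening: 0.0555
gripper_force: 64.6
```

```bash
python3 - <<'E'
from h import *
s=robot.get_state();print(s['eef_pos'],s['ft_force'],s['ft_torque'],s['orientation'],s['qpos'])
a=robot.capture("scene")[:,:,::-1];b=robot.capture("top")[:,:,::-1]
cv2.imwrite("pics/scene3.png",a);cv2.imwrite("pics/top3.png",b)
cv2.imwrite("pics/s3.png",np.hstack([cv2.resize(a[120:270,290:430],None,fx=3.5,fy=3.5,interpolation=cv2.INTER_CUBIC),cv2.resize(b[135:285,320:405],None,fx=3.5,fy=3.5)]))
E
```

```text
[ 0.54654319 -0.02001576  0.0861108 ] [-0.2500086  -0.75518289 -1.23422882] [-0.0253487   0.00707308  0.04483567] [1.25789561e-04 9.97747562e-01 6.70742851e-02 9.09369581e-04] [ 0.46425935  0.3541625  -0.59805648  1.80952314  0.22807602  1.04512384
 -1.65648571]
```

View pics/s3.png

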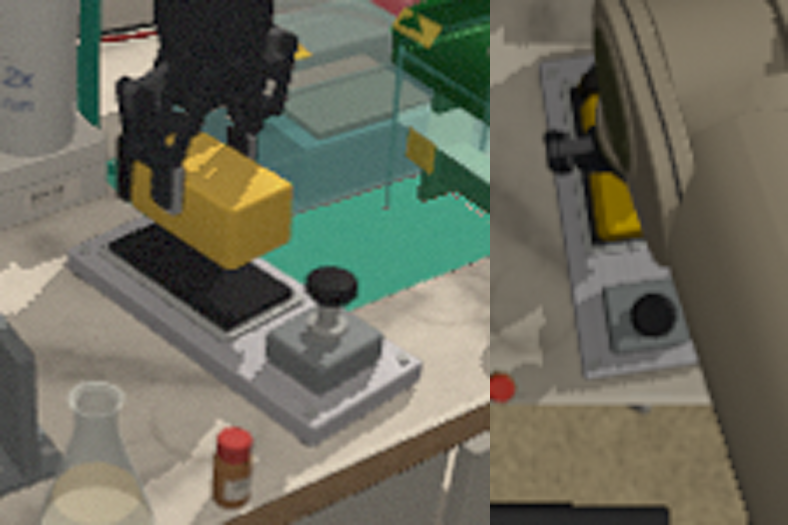

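Meter is held level above the plate. The end-face corners in s3 are about (232,210), (291,182), (232,268) and (288,232). Checking these against the predicted pose.

```bash
python3 - <<'E'
from h import *
np.set_printoptions(precision=4,suppress=True)
px=np.array([290,120])+(np.array([[232,210],[291,182],[232,268],[288,232]])+.5)/3.5-.5
Rz=R.from_euler('z',.1343).as_matrix()
L=np.array([[-.0595,.0278,.05],[-.0595,-.0278,.05],[-.0595,.0278,0],[-.0595,-.0278,0]])
f=lambda q:(proj("scene",L@Rz.T+q)-px).ravel()
print(f([.5465,-.020,.070]).reshape(-1,2))
r=least_squares(f,[.5465,-.02,.07]);print(r.x,r.fun)
r=least_squares(lambda q:f([.5465+q[0]*Rz[0,0],-.02+q[0]*Rz[1,0],.07+q[1]]),[0,0]);print("along,dz",r.x,r.fun)
# station recheck from scene0: plate corners on predicted
P=np.array([[.062,.032,.03],[.062,-.032,.03],[-.062,-.032,.03],[-.062,.032,.03]])@R.from_euler('z',.1331).as_matrix().T+[.5462,-.0195,0]
print(proj("scene",P))
b=cv2.imread("pics/top3.png");print(ray("top",[[320+655/3.5-.4,135+315/3.5-.4]],.086))
E
```

```text
[[ 1.1659 -0.2414]
 [ 2.4148 -0.5384]
 [-0.1293  1.7633]
 [ 1.4391  3.4371]]
[ 0.6167 -0.0721  0.0152] [ 0.7763 -0.8207  0.1374 -0.2307 -0.3701 -0.7463 -0.5848  1.8751]
along,dz [0.0042 0.0006] [-0.1379 -1.3089  1.1062 -1.5499 -1.385   0.6823  0.1785  2.4115]
[[320.7453 189.3913]
 [340.0698 180.7657]
 [373.8583 203.1334]
 [354.0643 213.3114]]
[[ 0.4287 -0.4011  0.086 ]]
```

In the tool's units: -0.028 m / 0.6 = -0.0467, -0.016 m / 0.6 = -0.0267.

Request:
apply_moves:
  motion: "-0.0017 0 -0.0133 0 0 0 0.03; -0.0033 0 -0.0267 0 0 0 0.03; -0.0033 0 -0.0383 0 0 0 0.03; -0.0033 0 -0.0467 0 0 0 0.03; -0.0033 0 -0.0467 0 0 0 0.03; -0.0033 0 -0.0467 0 0 0 0.03; -0.0033 0 -0.0467 0 0 0 0.03"

```text
t: 10.65
eef_pos: [0.5439, -0.0203, 0.0571]
orientation: [0.0, 0.998, 0.067, 0.0]
ft_force: [0.1, -0.4, -2.2]
opening: 0.0556
gripper_force: 64.6
```

```bash
python3 - <<'E'
from h import *
s=robot.get_state();print(s['eef_pos'],s['ft_force'],s['orientation'])
a=robot.capture("scene")[:,:,::-1];b=robot.capture("top")[:,:,::-1]
A=cv2.resize(a[150:250,300:410],None,fx=5,fy=5,interpolation=cv2.INTER_CUBIC)
Rz=R.from_euler('z',.1331).as_matrix()
for w,l,z0,z1,c,col in((.064,.124,.03,.03,(.5462,-.0195,0),(255,0,255)),(.0556,.119,.042,.092,(.5446,-.02,0),(0,0,255))):
    for z in {z0,z1}:
        P=np.array([[l/2,w/2,z],[l/2,-w/2,z],[-l/2,-w/2,z],[-l/2,w/2,z]])@Rz.T+c
        p=((proj("scene",P)-[300,150]+.5)*5-.5).astype(np.int32);cv2.polylines(A,[p.reshape(-1,1,2)],True,col,1)
cv2.imwrite("pics/s4.png",np.hstack([A,cv2.resize(b[140:240,335:390],None,fx=5,fy=5,interpolation=cv2.INTER_CUBIC)[:, :245]]))
E
```

```text
[ 0.54389734 -0.02034363  0.05710474] [ 0.08366315 -0.41483825 -2.19969189] [8.09488051e-05 9.97763682e-01 6.68399091e-02 2.35121868e-04]
```

View pics/s4.png

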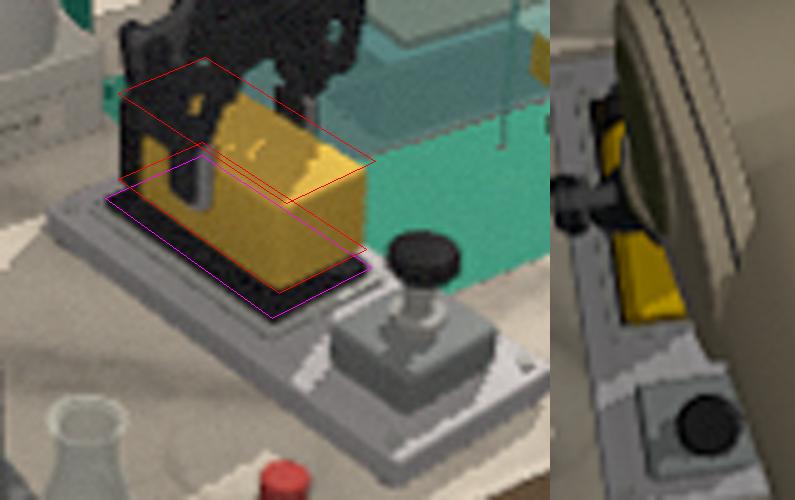

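In s4 the meter's bottom corner is at about (278,290), on the predicted outline. The dark plate shows evenly round it, with a gap of about 11 mm, and the plunger is up. Handing in.

```bash
python3 -c "
from plant import robot
print(robot.finish_job())"
```

```text
the job is handed in; nothing more can be done
None
```

I pushed the plunger to its hard stop and it came back up. The meter then went over the shield, and I handed the job in with it held still about 11 mm above the source plate, in line with it and, by my camera and pose estimates, centred to within a few mm. The system gave no verdict at hand-in.

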